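# Feel for the spindle-lock notch of a bench buffer

## Robot

A 6-joint arm with a two-finger parallel gripper is mounted at the origin on the work surface. World frame = base frame: x ahead of the robot, y to its left, z up, the work surface at z = 0. Lengths are in m, angles in rad, forces in N, time in s.
With the tool pointing down it reaches from about 0.375 to 0.9 m from the base axis. Payload 3.1 kg.
Tool frame: the origin (TCP) lies midway between the tips of the shut fingers; the grasp point (between the pads) lies 19 mm behind it (pinch_z is the distance from the TCP to the grasp point, in m); y points along the fingers, z is the direction in which the jaws open and shut, and the axes are right-handed (so a half turn about y gives the same grasp; the last joint's range is limited). The gripper opens to 87 mm and grips with 3 to 60 N. Pads are 19 mm wide; open, the fingers measure 117 mm over their backs; the gripper's body (75 mm by 190 mm) begins 51 mm behind the grasp point.
Start: joints at [0.927, 0.527, 1.433, -0, 1.181, -0.178], TCP at [0.28, 0.559, 0.223] pointing down, gripper open.
Joint ranges: [-3.08, 3.08], [-0.75, 2.2], [0.22, 2.44], [-1.43, 4.57], [0, 2.65], [-2.85, 2.85]. Speed limits (rad/s): [2.79, 2.79, 3.14, 3.14, 3.14, 3.14].

## Interface

Orientations are given as a unit quaternion [x, y, z, w].
In Python, from rig import * gives the robot as it stands.
- The arm moves only by the tool drive_tool, never from a script. Its argument "plan" is a list of rows, each a list of 7 numbers: the shift along the tool's x, y, z in mm, then the turn, a rotation vector about the tool's x, y, z in degrees, then the finger opening in mm, from 0 to 87. A call has 1 to 10 rows; each row is the pose to reach, as a shift and turn from the pose commanded when the call began, along the tool's axes at that moment; what a row does not reach only later rows make up. A row lasts 1/10 s, in which the tool goes at most 50 mm and 8.59 degrees, less where a joint would pass 70% of its speed; a pose out of reach is approached as far as the arm can. A call with a gripper value outside its range is refused whole. The fingers move at their own pace and stop on an object; "newtons" is the grip in N (left out, the last holds). Time passes only in rows, so rows that repeat a pose let the fingers close. It gives the time, the measured TCP pose, the force and the opening at its end, in the units of the state.
- get_obs(): the state, without advancing time (a new reading comes with each control period).
- camera(name): name is "scene" or "top" or "wrist"; returns the picture (384x512x3 uint8, blue, green, red); there is no depth.
- get_calibration(name): a dict with "fx", "fy", "cx", "cy" (pixels), "origin" and "rotation" of the camera in the world; the wrist camera has in their place "tool_from_camera" (4x4, takes a point from camera to tool coordinates, whose origin is the TCP and whose axes are the tool frame's). Camera axes: x right, y down, z forward; pixel columns grow to the right and rows downward; lengths in m; the calibration is good to about 2 mm. A picture is of the moment at which its call begins: read the wrist's pose just before it. get_calibration takes no time and is no camera call.
- hand_in(): hands the job in, once; it reports no verdict.
Trained networks look in the newest picture that a camera, given by its name, has taken for a name from the list of things; names that differ only in an ending like _2 or _b are one class to them, and where a whole thing is asked for, a point or a joint stands for the part that bears it (a point fixed in the world has none). Each returns a list of dicts, best first, with "conf" (0 to 1); they miss things now and then, are a little off and sometimes report something else, mostly with a low value. They report only what shows in the picture. A call takes as long as a camera call. They do not tell look-alikes from the thing itself.
- spot_in(camera, target): "location" ([column, row] in pixels, amid what is visible of it).
- mark_of(camera, target): "location" ([column, row] in pixels: a listed point, or the origin of a listed thing).
The state is a dict: "time": time; "q": joint angles; "joint_velocities": joint speeds; "joint_torque": joint torques, N m; "position": TCP position; "tool_rot": TCP orientation; "ft_force": force on the tool from outside, world axes, zero at the start; "moment": the same for the moment, N m; "grip_width": finger opening in m.
Only numpy, scipy, OpenCV 4.12 (cv2) and the standard library are available. Lean on these libraries where they do the work, as an engineer would, in place of code of your own. Each camera call takes 0.05 s, during which the arm holds its last target. There are 200 camera calls.

## Task

Lock the spindle of the flat-lying bench buffer: set a fingertip on the top edge of its guard ring beside the index lug, and run it along the ring in touch with the edge until you find the hidden notch. Then press the catch inside the notch fully down, and come away. Do not pick up or shift the nut on the hub, the bin, the compound bar or the knife.

Things in the scene. Friction and masses are not known exactly. Their poses are not given: they have to be found in the camera images.
- buffer: Flat-lying bench buffer, bolted down: round green housing (236 mm across at the foot), cream wheel (136 mm across, top 14 mm below the ring's top), steel hub, and a raised aluminium guard ring around the wheel. Origin on the axis at table height, z up, -x points to the index lug. The ring may be set at any turn about the axis, which no reading tells; it stays put under a finger.
- rim_center (a point): Centre of the guard ring, on the axis, level with its flat, rigid top edge (radius 85 to 105 mm, 115 mm above the table). The ring's only break is the notch: 54 mm long along the ring, cut through its whole width, 23 mm deep. Its middle lies 50 to 205 degrees from the lug, clockwise seen from above (from the buffer's -x through +y to +x).
- start (a point): Where the sweep starts: point on the ring's top edge, mid-width (radius 95 mm), beside the index lug, a dark steel block (24 by 22 mm) on the outside of the housing, its top 45 mm below the ring's top. The ring is always whole here.
- latch (a joint): Travel of the catch in m: 0 up, 0.010 fully down (spindle locked). An aluminium block 42 mm long along the ring and 18 mm wide, centred in the notch; its top is 8 mm below the ring's top when up, 18 mm when fully down. Slides straight down, resists with about 6 N, stays where it is left.
- nut: Loose round steel spindle nut, 30 mm across and 22 mm high, standing on the hub, 105 mm above the table; origin at the centre of its underside. Leave alone.
- bin: Loose white open plastic parts bin, 130 by 100 by 70 mm high, on the table; origin at the centre of its underside. Leave alone.
- bar: Loose reddish-brown bar of polishing compound, 120 by 42 by 36 mm high, on the table; origin at the centre of its underside. Leave alone.
- knife: Loose knife blank with a dark wooden handle, 257 mm long, 28 mm wide, 20 mm high, lying flat on the table; origin on the underside where handle meets blade, blade along +x. Leave alone.
There are look-alikes about, which are no part of the job. Of the things that look like the buffer, the larger one is meant.

How it is judged:
On the way, in this order (a step that is already met when the one before it is completed fails the run):
1. a fingertip touches the ring's top edge beside the index lug (within about 35 mm) (contact force between the fingers and buffer above 0.3 N and horizontal distance between the grasp point and start below 0.035 m), for 0.02 s.
2. the fingertip runs in touch along the ring (for 0.2 s, beyond 45 mm from the start), catch still up (contact force between the fingers and buffer above 0.3 N and horizontal distance between the grasp point and start above 0.045 m and value of joint latch below 0.002 m), for 0.2 s.
3. the catch in the notch is pressed fully down (value of joint latch above 0.008 m), for 0.1 s.
At the end, for the whole second after the job is handed in: The catch is down by more than 8 mm of its 10 mm and at rest; the nut is within 12 mm, and the bin, bar and knife within 25 mm, of where they stood (value of joint latch above 0.008 m and velocity of joint latch below 0.01 m/s and distance of nut from where it was at the start of the episode below 0.012 m and distance of each of bin, bar, knife from where it was at the start of the episode below 0.025 m); the robot touches nothing.
It fails at once if the spindle nut is shifted by more than 12 mm or lifted (distance of nut from where it was at the start of the episode above 0.012 m).
It fails at once if the bin, the compound bar or the knife is shifted by more than 25 mm or lifted (distance of any of bin, bar, knife from where it was at the start of the episode above 0.025 m or height (world z) of any of bin, bar, knife above 0.012 m).
It also fails if it takes over 67 s, if anything falls off the work surface, if the arm or the gripper's body presses on something with over 40 N, if the wrist force passes 120 N, or if a joint passes its speed limit or range.

## Working session

There is one attempt and no reset: what is moved stays moved. The work goes in short steps, Python scripts to look and compute and a tool call to move; the robot and the scene stay as the last step left them, time stands still between calls to the robot, and variables do not carry over. Pictures are saved under pics/ and viewed, about 8 in all and at most 12, crops included, and the job is handed in when it is done.

Besides the shell and the picture viewer there is one more tool, called after "Call:" by a JSON object that holds its "fn" and its "kwargs". drive_tool: Moves the arm, as the interface text tells. Its arguments: {"type":"object","properties":{"plan":{"type":"array","items":{"type":"array","items":{"type":"number"}}},"newtons":{"type":"number"}},"required":["plan"]}

```bash
ls; mkdir -p pics
python3 - <<'E'
from rig import *
import cv2,numpy as np
o=get_obs();print(o)
for c in ["scene","top"]:
    im=camera(c);cv2.imwrite(f"pics/{c}0.png",im)
    k=get_calibration(c);print(c,k)
    for t in ["rim_center","start","nut","buffer"]:
        print(t,[(np.round(d["location"]),round(d["conf"],2)) for d in mark_of(c,t)[:4]])
print(get_calibration("wrist"))
E
```

```text
pics
{'time': 0.0, 'q': array([ 9.27525980e-01,  5.28452894e-01,  1.43391448e+00,  1.05743588e-05,
        1.18135743e+00, -1.78527263e-01]), 'joint_velocities': array([ 0.00074617,  0.00105992,  0.00075695,  0.00229773, -0.00137159,
       -0.00036714]), 'joint_torque': array([ 7.29351359e-04, -4.40046072e+01, -1.76591170e+01,  6.33728877e-02,
        5.83772594e-02, -1.57879476e-04]), 'position': array([0.2796634 , 0.55812578, 0.2215759 ]), 'tool_rot': array([ 0.68879085, -0.16314234,  0.16253379, -0.68741145]), 'ft_force': array([-0.77147292,  0.18458427, -0.40956048]), 'moment': array([-0.03121338,  0.01630974, -0.0148448 ]), 'grip_width': 0.08694065954024739}
scene {'fx': 475.1382709844436, 'fy': 475.1382709844436, 'cx': 257.1224380660164, 'cy': 191.45723301428137, 'origin': array([1.32432029, 0.18683394, 0.80431682]), 'rotation': array([ 0.59414589,  0.6938559 , -0.3150866 , -0.25743949])}
rim_center [(array([157., 144.]), 0.63), (array([260., 185.]), 0.61)]
start [(array([255., 157.]), 0.88), (array([159., 128.]), 0.85)]
nut [(array([260., 190.]), 0.46)]
buffer [(array([261., 
[... 278 characters left out ...]
)}
rim_center [(array([389., 266.]), 0.8), (array([255., 198.]), 0.78)]
start [(array([269., 239.]), 0.87), (array([403., 301.]), 0.71)]
nut [(array([257., 196.]), 0.64)]
buffer [(array([374., 268.]), 0.94), (array([255., 201.]), 0.89)]
{'fx': 293.4484067038507, 'fy': 293.4484067038507, 'cx': 248.3682700431938, 'cy': 191.73645279999198, 'tool_from_camera': array([[ 5.88902719e-04,  9.67965870e-01,  2.51081117e-01,
        -6.89649938e-02],
       [ 3.28949424e-06, -2.51081162e-01,  9.67966038e-01,
        -1.63054970e-01],
       [ 9.99999827e-01, -5.69211901e-04, -1.51046497e-04,
         5.07807217e-04],
       [ 0.00000000e+00,  0.00000000e+00,  0.00000000e+00,
         1.00000000e+00]])}
```

View pics/top0.png

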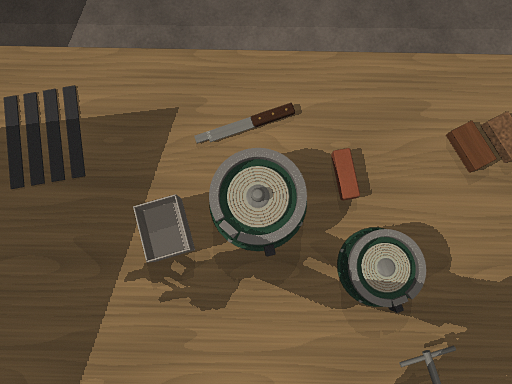

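View pics/scene0.png

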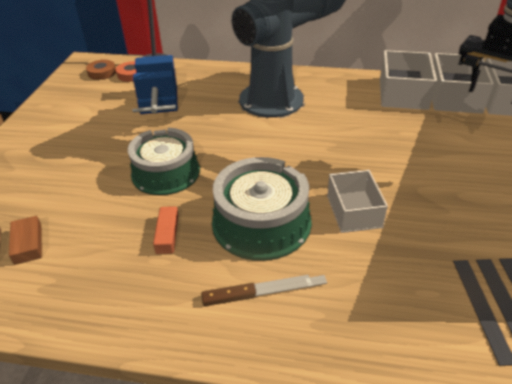

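```bash
cat > h.py <<'E'
import numpy as np
from rig import *
from scipy.spatial.transform import Rotation as R
def ray(cam,px,z):
    k=get_calibration(cam)
    d=R.from_quat(k["rotation"]).as_matrix()@np.array([(px[0]-k["cx"])/k["fx"],(px[1]-k["cy"])/k["fy"],1])
    o=k["origin"]; return o+d*(z-o[2])/d[2]
def Rt(): return R.from_quat(get_obs()["tool_rot"]).as_matrix()
E
python3 - <<'E'
from h import *
np.set_printoptions(precision=4,suppress=True)
for c,p,s,b in [("scene",(260,185),(255,157),(261,222)),("top",(255,198),(269,239),(255,201))]:
    C=ray(c,p,.115);S=ray(c,s,.115)
    print(c,C,S,ray(c,b,0),np.linalg.norm(C-S),np.degrees(np.arctan2(*(S-C)[[1,0]])))
print(Rt())
E
```

```text
scene [0.5484 0.0543 0.115 ] [0.4511 0.0269 0.115 ] [0.5496 0.0554 0.    ] 0.10112060273402657 -164.26691216514755
top [0.5435 0.0595 0.115 ] [0.4569 0.0281 0.115 ] [0.5526 0.0608 0.    ] 0.09211542652763485 -160.05183739198327
[[ 0.8939 -0.      0.4482]
 [-0.4482 -0.0001  0.8939]
 [ 0.     -1.     -0.0001]]
```

The big buffer is in the middle (top view centre about (257,197)), with the lug at (269,250) and a likely notch near (228,229). The smaller buffer at (385,267) is the look-alike. The bin is left at (162,228), the knife at (250,125) and the bar at (345,174). I'll move towards the start point with the fingers shut.

Call:
{"fn": "drive_tool", "kwargs": {"plan": [[30,0,-30,0,0,0,0],[63,0,-63,0,0,0,0],[96,0,-96,0,0,0,0],[129,0,-129,0,0,0,0],[162,0,-162,0,0,0,0],[195,0,-195,0,0,0,0],[228,0,-228,0,0,0,0],[261,0,-261,0,0,0,0],[294,0,-294,0,0,0,0],[327,0,-327,0,0,0,0]]}}

```text
time: 1.5
position: [0.4264, 0.118, 0.223]
tool_rot: [-0.688, 0.162, -0.163, 0.688]
ft_force: [0.0, 0.1, -0.2]
grip_width: 0.0146
```

Call:
{"fn": "drive_tool", "kwargs": {"plan": [[30,0,-30,0,0,0,0],[55,0,-55,0,0,0,0],[68,0,-68,0,0,0,0],[68,0,-68,0,0,0,0],[68,0,-68,0,0,0,0]]}}

```text
time: 2.0
position: [0.4559, 0.0286, 0.2226]
tool_rot: [-0.688, 0.163, -0.163, 0.688]
ft_force: [-0.7, 0.7, -0.1]
grip_width: 0.0006
```

```bash
cat >> h.py <<'E'
def wray(px,z,o):
    k=get_calibration("wrist");T=k["tool_from_camera"];M=R.from_quat(o["tool_rot"]).as_matrix()
    d=M@(T[:3,:3]@np.array([(px[0]-k["cx"])/k["fx"],(px[1]-k["cy"])/k["fy"],1]))
    p=o["position"]+M@T[:3,3]; return p+d*(z-p[2])/d[2]
E
python3 - <<'E'
from h import *
import cv2
np.set_printoptions(precision=4,suppress=True)
o=get_obs();im=camera("wrist");cv2.imwrite("pics/w1.png",cv2.resize(im,(768,576)))
print(o["position"],o["ft_force"],o["grip_width"])
for t,z in [("rim_center",.115),("start",.115),("nut",.105),("buffer",0)]:
    for d in mark_of("wrist",t)[:3]: print(t,np.round(d["location"]),round(d["conf"],2),wray(d["location"],z,o))
print("notch top",ray("top",(228,229),.115))
E
```

```text
[0.4559 0.0286 0.2226] [-0.6964  0.6989 -0.1461] 0.0006145832813611326
rim_center [ 18. 240.] 0.75 [ 0.3983 -0.199   0.115 ]
rim_center [254. 188.] 0.16 [0.4566 0.035  0.115 ]
start [250. 188.] 0.77 [0.4546 0.0315 0.115 ]
buffer [297. 223.] 0.64 [0.5548 0.0553 0.    ]
buffer [ 67. 217.] 0.61 [ 0.4032 -0.2262  0.    ]
notch top [0.4761 0.1151 0.115 ]
```

View pics/w1.png

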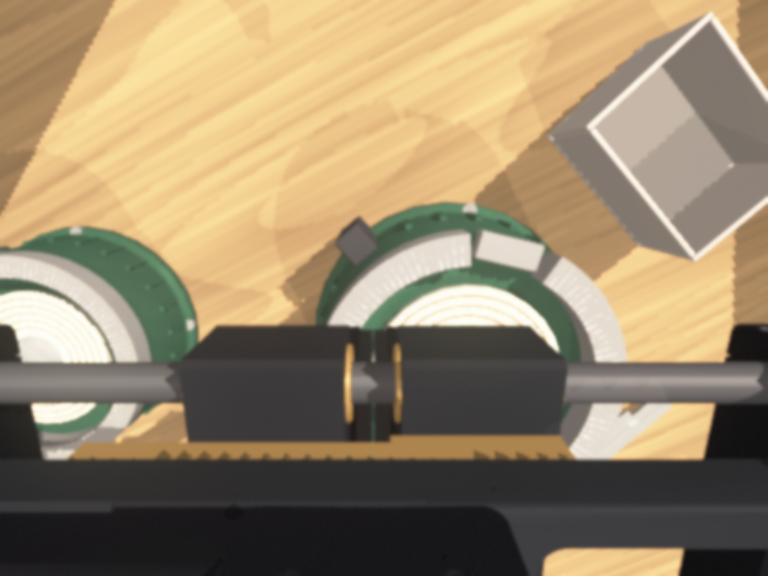

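The ring is clear in the wrist view. The notch with the bright catch block is at about (511,251) on the enlarged picture, the lug is at (357,242), and the bin is at upper right. Next I'll fit the circle and compute the angles.

Run:
```python
from h import *
from scipy.optimize import least_squares
np.set_printoptions(precision=4,suppress=True)
o=get_obs()
f=lambda p,z:wray(np.array(p)/1.5,z,o)
P=np.array([f(p,.115)[:2] for p in [(330,322),(400,262),(435,242),(471,232),(566,257),(600,295),(625,358)]])
r=least_squares(lambda c:np.linalg.norm(P-c[:2],axis=1)-c[2],[.547,.057,.105]);print(r.x,r.fun)
r=least_squares(lambda c:np.linalg.norm(P-c[:2],axis=1)-.105,[.547,.057]);C=r.x;print(C,r.fun)
a=lambda p:np.degrees(np.arctan2(*(p[:2]-C)[::-1]))
lug=f((357,242),.07);cat=f((511,251),.107)
for n,p in [("lug",lug),("catch",cat),("e1",f((474,250),.115)),("e2",f((550,268),.115))]: print(n,p,np.linalg.norm(p[:2]-C),a(p))
for n,th in [("start",a(lug)),("catch",a(cat))]: print(n,C+.095*np.array([np.cos(np.radians(th)),np.sin(np.radians(th))]))
```

```text
[0.5496 0.0574 0.1036] [ 0.0016 -0.0037 -0.0003  0.0022  0.0016 -0.0012 -0.0003]
[0.551  0.0564] [ 0.0008 -0.0038 -0.0001  0.0026  0.0018 -0.0013 -0.001 ]
lug [0.432  0.0294 0.07  ] 0.12203379531100472 -167.24546091060884
catch [0.4768 0.1186 0.107 ] 0.09687156319738584 139.98812057314842
e1 [0.4636 0.0967 0.115 ] 0.09627056247328304 155.2577636621821
e2 [0.4955 0.1348 0.115 ] 0.0961517915678286 125.3102278834459
start [0.4584 0.0354]
catch [0.4783 0.1174]
```

Call:
{"fn": "drive_tool", "kwargs": {"plan": [[0,40,3,0,0,0,0],[0,80,3,0,0,0,0],[0,98,3,0,0,0,0],[0,98,3,0,0,0,0]], "newtons": 20}}

```text
time: 2.65
position: [0.4553, 0.0322, 0.1224]
tool_rot: [0.688, -0.165, 0.16, -0.688]
ft_force: [-0.6, -0.5, -0.1]
grip_width: 0.0002
```

Call:
{"fn": "drive_tool", "kwargs": {"plan": [[0,2,0,0,0,0,0],[0,4,0,0,0,0,0],[0,6,0,0,0,0,0],[0,7,0,0,0,0,0],[0,7,0,0,0,0,0]]}}

```text
time: 3.15
position: [0.4577, 0.0312, 0.118]
tool_rot: [-0.688, 0.163, -0.163, 0.688]
ft_force: [-0.3, -0.7, 0.5]
grip_width: 0.0005
```

Call:
{"fn": "drive_tool", "kwargs": {"plan": [[0,1,0,0,0,0,0],[0,2,0,0,0,0,0],[0,2,0,0,0,0,0]]}}

```text
time: 3.45
position: [0.4574, 0.0312, 0.1155]
tool_rot: [0.688, -0.163, 0.163, -0.688]
ft_force: [-0.1, -0.2, -0.4]
grip_width: 0.0003
```

Call:
{"fn": "drive_tool", "kwargs": {"plan": [[0,0.5,0,0,0,0,0],[0,1,0,0,0,0,0],[0,1.5,0,0,0,0,0],[0,1.5,0,0,0,0,0]]}}

```text
time: 3.85
position: [0.4575, 0.0312, 0.1153]
tool_rot: [0.688, -0.163, 0.163, -0.688]
ft_force: [-2.4, -0.3, 13.9]
grip_width: 0.0005
```

Contact is at the expected height (115 mm) with 14 N. I'll ease off slightly and sweep along the ring.

Call:
{"fn": "drive_tool", "kwargs": {"plan": [[0,-0.5,0,0,0,0,0],[-4.5,-0.5,5.4,0,0,0,0],[-9.4,-0.5,12.2,0,0,0,0],[-13.7,-0.5,19.4,0,0,0,0],[-17.3,-0.5,27,0,0,0,0],[-20.2,-0.5,34.8,0,0,0,0],[-22,-0.5,41.3,0,0,0,0],[-23.4,-0.5,47.8,0,0,0,0],[-23.4,-0.5,47.8,0,0,0,0]]}}

```text
time: 4.75
position: [0.4588, 0.0844, 0.1154]
tool_rot: [0.688, -0.162, 0.163, -0.688]
ft_force: [-0.0, -0.1, 7.2]
grip_width: 0.0001
```

Call:
{"fn": "drive_tool", "kwargs": {"plan": [[-0.3,0,1.7,0,0,0,0],[-0.6,0,3.3,0,0,0,0],[-0.8,0,5,0,0,0,0],[-1,0,6.7,0,0,0,0],[-1.2,0,8.4,0,0,0,0],[-1.3,0,10,0,0,0,0],[-1.3,0,10,0,0,0,0]]}}

```text
time: 5.45
position: [0.4614, 0.093, 0.1153]
tool_rot: [0.689, -0.162, 0.163, -0.688]
ft_force: [-1.6, -3.8, 7.9]
grip_width: 0.0002
```

Call:
{"fn": "drive_tool", "kwargs": {"plan": [[-0.1,0,3.3,0,0,0,0],[-0.2,0,6.7,0,0,0,0],[-0.2,0,6.7,0,0,0,0]]}}

```text
time: 5.75
position: [0.4641, 0.0996, 0.115]
tool_rot: [0.689, -0.163, 0.163, -0.688]
ft_force: [-1.9, -2.0, 6.1]
grip_width: 0.0006
```

Call:
{"fn": "drive_tool", "kwargs": {"plan": [[0,0,3.3,0,0,0,0],[0.2,0,6.7,0,0,0,0],[0.2,0,6.7,0,0,0,0]]}}

```text
time: 6.05
position: [0.4677, 0.1064, 0.1144]
tool_rot: [-0.688, 0.163, -0.163, 0.688]
ft_force: [0.6, 0.3, -0.5]
grip_width: 0.0005
```

Call:
{"fn": "drive_tool", "kwargs": {"plan": [[0.2,0,3.3,0,0,0,0],[0.5,0,6.7,0,0,0,0],[0.5,0,6.7,0,0,0,0]]}}

```text
time: 6.35
position: [0.4712, 0.1121, 0.1145]
tool_rot: [-0.688, 0.163, -0.163, 0.688]
ft_force: [0.2, 0.7, -0.2]
grip_width: 0.0007
```

The tip dropped off the ring edge at y≈0.103, which matches the visual notch edge. I'll centre on the catch and press.

Call:
{"fn": "drive_tool", "kwargs": {"plan": [[1,0,4,0,0,0,0],[1.8,0,7.6,0,0,0,0],[1.8,2,7.6,0,0,0,0],[1.8,4,7.6,0,0,0,0],[1.8,6,7.6,0,0,0,0],[1.8,6,7.6,0,0,0,0]]}}

```text
time: 6.95
position: [0.4754, 0.1176, 0.1082]
tool_rot: [0.688, -0.163, 0.163, -0.688]
ft_force: [0.4, 1.1, 0.3]
grip_width: 0.0001
```

Call:
{"fn": "drive_tool", "kwargs": {"plan": [[0,1,0,0,0,0,0],[0,2,0,0,0,0,0],[0,3,0,0,0,0,0],[0,4,0,0,0,0,0],[0,4,0,0,0,0,0]]}}

```text
time: 7.45
position: [0.4758, 0.1176, 0.105]
tool_rot: [0.688, -0.163, 0.163, -0.688]
ft_force: [-0.6, -0.4, 5.2]
grip_width: 0.0007
```

Touching the catch at about 107 mm and it is sliding at about 5–6 N, as expected. Pressing on down.

Call:
{"fn": "drive_tool", "kwargs": {"plan": [[0,1.5,0,0,0,0,0],[0,3,0,0,0,0,0],[0,4.5,0,0,0,0,0],[0,6,0,0,0,0,0],[0,7,0,0,0,0,0],[0,7,0,0,0,0,0]]}}

```text
time: 8.05
position: [0.4757, 0.1176, 0.0978]
tool_rot: [0.688, -0.163, 0.163, -0.688]
ft_force: [-0.4, -0.2, 3.9]
grip_width: 0.0005
```

Call:
{"fn": "drive_tool", "kwargs": {"plan": [[0,0.7,0,0,0,0,0],[0,1.4,0,0,0,0,0],[0,1.4,0,0,0,0,0]]}}

```text
time: 8.35
position: [0.4758, 0.1176, 0.0973]
tool_rot: [0.688, -0.163, 0.163, -0.688]
ft_force: [-2.7, -0.1, 11.8]
grip_width: 0.0005
```

Call:
{"fn": "drive_tool", "kwargs": {"plan": [[0,0.8,0,0,0,0,0],[0,0.8,0,0,0,0,0],[0,0.8,0,0,0,0,0]]}}

```text
time: 8.65
position: [0.4758, 0.1176, 0.0972]
tool_rot: [-0.688, 0.162, -0.163, 0.688]
ft_force: [-4.2, -0.5, 19.0]
grip_width: 0.0003
```

Call:
{"fn": "drive_tool", "kwargs": {"plan": [[0,-10,0,0,0,0,0],[0,-25,0,0,0,0,0],[0,-60,0,0,0,0,0],[0,-105,0,0,0,0,0],[0,-125,0,0,0,0,0],[0,-125,0,0,0,0,0],[0,-125,0,0,0,0,0]]}}

```text
time: 9.35
position: [0.4756, 0.1177, 0.2203]
tool_rot: [-0.688, 0.163, -0.163, 0.688]
ft_force: [0.4, -0.1, 0.7]
grip_width: 0.0005
```

Call:
{"fn": "drive_tool", "kwargs": {"plan": [[-30,0,0,0,0,0,0],[-60,0,0,0,0,0,0],[-60,0,0,0,0,0,0],[-60,0,0,0,0,0,0]]}}

```text
time: 9.75
position: [0.4212, 0.1447, 0.2191]
tool_rot: [0.689, -0.163, 0.162, -0.688]
ft_force: [0.7, 0.4, -0.0]
grip_width: -0.0001
```

Run:
```python
from h import *
import cv2
o=get_obs();im=camera("wrist");cv2.imwrite("pics/w2.png",cv2.resize(im,(768,576)))
cv2.imwrite("pics/top2.png",cv2.resize(camera("top")[90:290,130:400],None,fx=2.8,fy=2.8))
print(o["time"],o["position"],o["ft_force"])
```

```text
9.75 [0.4211574  0.14469816 0.21912836] [ 0.67666811  0.37973411 -0.02451173]
```

View pics/w2.png

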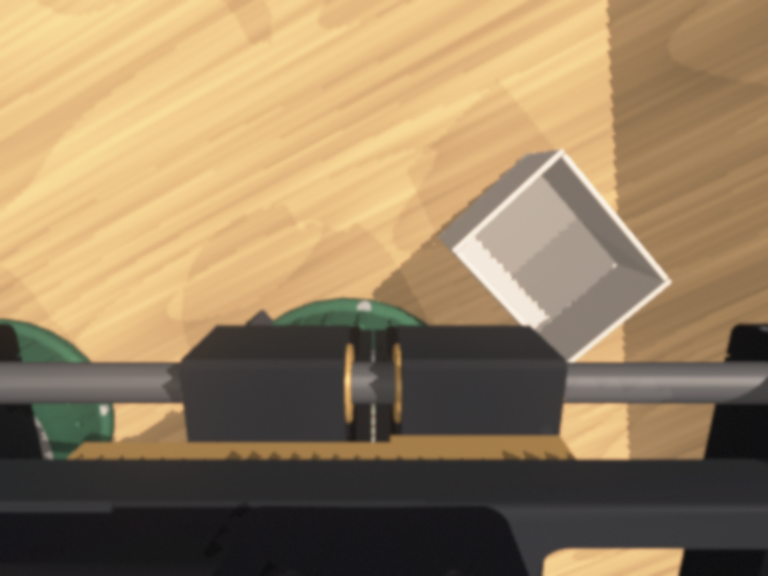

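The notch is hidden behind the gripper here. I'll go back to the first viewpoint for a like-for-like check of the catch.

Call:
{"fn": "drive_tool", "kwargs": {"plan": [[30,0,-30,0,0,0,0],[60,0,-60,0,0,0,0],[83,0,-88,0,0,0,0],[83,0,-88,0,0,0,0],[83,0,-88,0,0,0,0]]}}

```text
time: 10.35
position: [0.4575, 0.0276, 0.2199]
tool_rot: [-0.688, 0.164, -0.164, 0.688]
ft_force: [-0.7, 0.3, -0.7]
grip_width: 0.0006
```

Run:
```python
from h import *
import cv2
o=get_obs();im=camera("wrist")
a=cv2.resize(im,(768,576))[190:340,290:674];b=cv2.imread("pics/w1.png")[190:340,290:674]
cv2.imwrite("pics/cmp.png",cv2.resize(np.vstack([b,a]),None,fx=1.9,fy=1.9))
t0=cv2.imread("pics/top0.png");t=camera("top");cv2.imwrite("pics/topcmp.png",np.hstack([cv2.resize(x[90:290,130:380],None,fx=1.6,fy=1.6) for x in (t0,t)]))
print(o["time"],o["position"],o["ft_force"])
```

```text
10.35 [0.45754554 0.02760363 0.2199033 ] [-0.69652874  0.31219143 -0.68668444]
```

View pics/cmp.png

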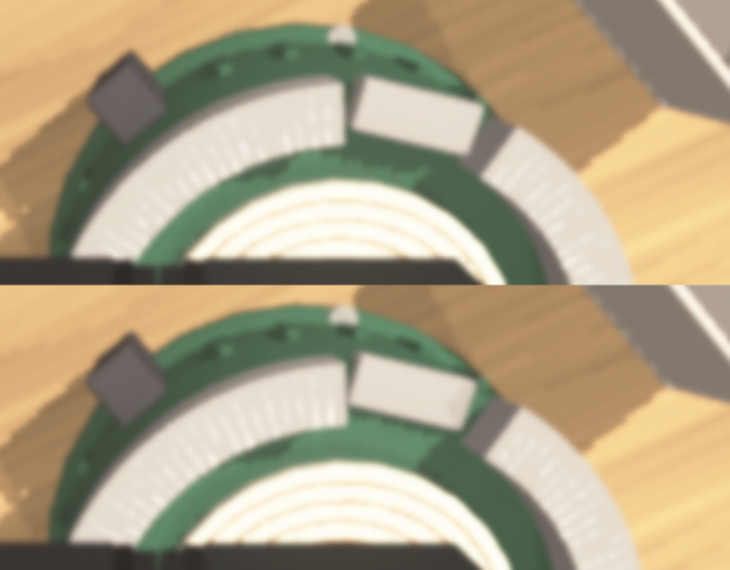

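View pics/topcmp.png

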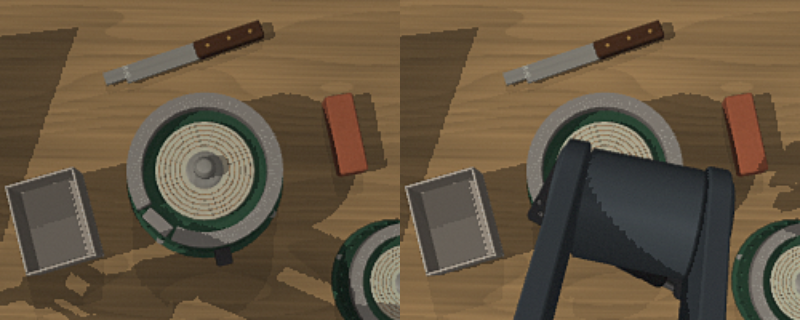

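The before/after crop shows the catch sitting lower, with more of the notch's end wall visible. The bin, bar and knife are unmoved, and the arm is clear. Handing in.

```bash
python3 -c "
from rig import *
print(hand_in())"
```

```text
the job is handed in; nothing more can be done
None
```

The catch in the notch is pressed down to its stop, and the job was handed in at about 10.4 s with the arm clear of everything.

- **Sweep:** I touched the ring at the lug (14 N, tip at 115 mm) and ran along it in contact at about 7 N for more than 60 mm. The tip then dropped off the notch edge, about 53° from the lug, close to where the cameras had put it.
- **Press:** The catch slid at about 5 N and stopped at 97 mm above the table, 18 mm below the ring's top. The force rose to 19 N there, which fits the full 10 mm of travel.
- **Last checks:** The wrist picture shows the catch sitting lower than before. The top picture shows the bin, bar and knife where they stood. The residual force is sensor noise, under 1 N per axis.
- **Not confirmed:** The arm hid the nut in the last picture, so I did not see it directly. The tool stayed at the ring, well away from the hub. The start-point angle readings differed by about 7° between cameras, within the 35 mm allowed.

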